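# Fit the second drain pipe into its ring-seal socket with an expansion gap

## Task

Stand the loose pipe that matches the one already fitted in the free socket of the washing-machine drain collector: push it in steadily, past the rubber seal, until it bottoms on the stop inside, without ramming it. Then, reading the rings on the pipe against the socket mouth, draw it back by 10 mm as the expansion gap and let go, so that it stays upright there. Leave the other pipes, fittings and tools where they are.

Things in the scene. Friction and masses are not known exactly. Their poses are not given: they have to be found in the camera images.
- pipe: The pipe to fit: grey plastic pipe, 32 mm outside diameter, 180 mm long, 40 to 85 g, standing loose and upright on the bench. Origin: centre of its lower end; z up along it. Lower end bevelled over 7 mm to 28 mm diameter; top open, wall 2.5 mm, firm to grip. Thin dark rings are printed every 10 mm from 20 to 90 mm above the lower end (the 50 mm ring is twice as broad).
- socket_mouth (a point): Centre of the free socket's mouth, 115 mm above the bench; z up, out of the socket. Bore 34 mm, rim flared to 41 mm over the top 5 mm. The rigid stop on which the pipe bottoms lies 30 to 53 mm below the mouth: it differs each time and is not reported.
- socket: The free upright branch socket, fixed, 45 mm outside at the rim, 51 mm at the bulge below. Origin on the bench plane under its mouth; y along the collecting pipe. A rubber ring seal 14 mm below the mouth resists the pipe's end with 7 to 14 N at its first bite, then drags with 4 to 8 N either way, and so holds the pipe at any height when let go.
- fitted: The other branch, which already has its pipe (same 32 mm pipe, its top about 253 mm above the bench), fixed. Origin on the bench plane below the pipe's axis. It stands 170 mm from the free socket along the collecting pipe; which end is free varies.
- collector: The drain collector: horizontal grey pipe 40 mm in diameter, 320 mm long, in two steel clips on a plywood board 110 x 340 x 12 mm, fixed to the bench. Origin: centre of the board's underside; y along the pipe, whose axis is 36 mm above the bench; the two branches stand at y = +85 and -85 mm.
- wide_pipe: Bystander: a ringed pipe of 40 mm diameter, 180 mm long, standing loose near the pipe; too wide for the socket. Origin: centre of its lower end.
- short_pipe: Bystander: a plain offcut of 32 mm diameter without rings, only 100 mm long, standing loose near the pipe. Origin: centre of its lower end.
- bend: Bystander: a 90 degree grey pipe bend, about 95 x 85 x 45 mm, lying on the bench. Origin: under the middle of its curve, on the bench.
- tub: Bystander: round white tub, 73 mm diameter, 56 mm tall. Origin: centre of its underside.
- tape: Bystander: black tape measure, 70 x 38 x 66 mm. Origin: centre of its underside.
- filter: Bystander: white drain-pump filter insert standing on its knob, 64 mm diameter, 72 mm tall. Origin: centre of its underside.
- pencil: Bystander: flat carpenter's pencil, 150 x 12 x 8 mm, lying. Origin: centre of its underside, x along it.
Not all that is in view belongs to the job. What is shaped like the pipe but red is not meant.

How it is judged:
By the outcome, as a careful person would: the job done as asked, in the order asked, and still so for the second after the job is handed in, with the robot touching nothing.
It also fails if it takes over 56 s, if anything falls off the work surface, if the arm or the gripper's body presses on something with over 40 N, if the wrist force passes 120 N, or if a joint passes its speed limit or range.

## Robot

A 7-joint arm with a two-finger parallel gripper is mounted at the origin on the work surface. World frame = base frame: x ahead of the robot, y to its left, z up, the work surface at z = 0. Lengths are in m, angles in rad, forces in N, time in s.
With the tool pointing down it reaches from about 0.35 to 0.9 m from the base axis. Payload 7.2 kg.
Tool frame: the origin (TCP) lies at the very end of the fingers, on their centre line; the grasp point (between the pads) lies 19 mm behind it; z points along the fingers, y is the line along which they close (so a half turn about z gives the same grasp; the last joint's range is limited). The gripper opens to 88 mm and grips with 3 to 60 N. Pads are 20 mm wide; open, the fingers measure 115 mm over their backs; the gripper's body (75 mm by 178 mm) begins 61 mm behind the grasp point.
Start: joints at [-1.3, 0.411, -0.013, 1.596, 0.006, 1.134, -0.082], TCP at [0.208, 0.589, 0.223] pointing down, gripper open.
Joint ranges: [-2.95, 2.95], [-0.29, 1.99], [-1.47, 1.44], [0.14, 2.54], [-1.03, 4.17], [0.13, 1.85], [-2.86, 2.86]. Speed limits (rad/s): [2.39, 2.39, 3.01, 3.01, 3.14, 3.14, 3.14].

## Interface

Orientations are given as a unit quaternion [x, y, z, w].
In Python, from plant import telemetry, get_image, job gives the robot as it stands.
- The arm moves only by the tool arm_command, never from a script. Its argument "commands" is one flat list of numbers, 5 for each row, row after row: the closure, from -1 (fully open) to 1 (shut), so that 0 is half open, then the shift along the world's x, y, z scaled (see below), then the turn about the world's z scaled (see below). In form: [fingers, tx, ty, tz, roll, fingers, tx, ty, tz, roll, ...]. A call has 1 to 20 rows; each row is the pose to reach, as a shift and turn from the pose commanded when the call began, turning the shorter way round; what a row does not reach only later rows make up. The controller multiplies each number of a shift by 800 mm and each number of a turn by pi rad. A row lasts 1/12 s, in which the tool goes at most 41.7 mm and 7.16 degrees, less where a joint would pass 70% of its speed; a pose out of reach is approached as far as the arm can. A call with a number of a shift or a turn outside -1 to 1 is refused whole. A call with a gripper value outside its range is refused whole. The fingers move at their own pace and stop on an object; the grip force is fixed at half the most. Time passes only in rows, so rows that repeat a pose let the fingers close. It gives the time, the measured TCP pose, the force, the opening and the grip force at its end, in the units of the state.
- telemetry.get_state(): the state, without advancing time (a new reading comes with each control period).
- get_image(name): name is "scene" or "side" or "wrist"; returns a dict with "img" (480x640x3 uint8, red, green, blue), "range_z" (480x640 float32, m along the optical axis (not along the pixel's ray), 0 where there is no reading), "camera_matrix" (3x3 intrinsics, pixels), "position" and "attitude" of the camera in the world; the wrist camera has in their place "hand_eye" (4x4, takes a point from camera to tool coordinates, whose origin is the TCP and whose axes are the flange's). Camera axes: x right, y up, looking along -z (the intrinsics and any distortion apply to the point x, -y, -z); pixel columns grow to the right and rows downward; lengths in m; the calibration is good to about 2 mm. A picture is of the moment at which its call begins: read the wrist's pose just before it.
- job.close_job(): hands the job in; it is judged then, once.
The state is a dict: "t": time; "qpos": joint angles; "joint_velocities": joint speeds; "joint_torque": joint torques, N m; "ee_pos": TCP position; "tool_rot": TCP orientation; "force": force on the tool from outside, world axes, zero at the start; "moment": the same for the moment, N m; "gripper_width": opening from 0.0 (shut) to 1.0 (fully open); "grip_force": force on a finger pad.
Only numpy, scipy, OpenCV 4.12 (cv2) and the standard library are available. Lean on these libraries where they do the work, as an engineer would, in place of code of your own. Each camera call takes 0.05 s, during which the arm holds its last target. There are 200 camera calls.

## Working session

There is one attempt and no reset: what is moved stays moved. The work goes in short steps, Python scripts to look and compute and a tool call to move; the robot and the scene stay as the last step left them, time stands still between calls to the robot, and variables do not carry over. Pictures are saved under pics/ and viewed, at most 10 in all, crops included, and the job is handed in when it is done.

Besides the shell and the picture viewer there is one more tool, called by a JSON object that holds its "name" and its "arguments". arm_command: Moves the arm, as the interface text tells. Shifts and turns lie within -1 to 1; 1 stands for 800 mm of shift or pi rad of turn. Its arguments: {"type":"object","properties":{"commands":{"type":"array"}},"required":["commands"]}

```bash
mkdir -p pics; cat > h.py <<'E'
import numpy as np, cv2
from scipy.spatial.transform import Rotation as R
from plant import telemetry, get_image, job
def cam(n):
    s=telemetry.get_state(); d=get_image(n)
    if n=="wrist":
        T=np.eye(4);T[:3,:3]=R.from_quat(s["tool_rot"]).as_matrix();T[:3,3]=s["ee_pos"]
        d["T"]=T@np.array(d["hand_eye"])
    else:
        T=np.eye(4);a=np.array(d["attitude"])
        T[:3,:3]=a if a.shape==(3,3) else R.from_quat(a).as_matrix();T[:3,3]=d["position"];d["T"]=T
    return d
def cloud(d):
    K=np.array(d["camera_matrix"]);z=d["range_z"];v,u=np.mgrid[:480,:640]
    P=np.stack([(u-K[0,2])/K[0,0]*z,-(v-K[1,2])/K[1,1]*z,-z],-1)
    return P@d["T"][:3,:3].T+d["T"][:3,3]
def save(d,n): cv2.imwrite("pics/"+n,cv2.cvtColor(d["img"],cv2.COLOR_RGB2BGR))
E
python3 - <<'E'
from h import *
for n in ["scene","side"]:
    d=cam(n);save(d,n+"0.png");print({k:v for k,v in d.items() if k not in("img","range_z")})
    np.savez(n+"0.npz",**d)
print(telemetry.get_state())
E
```

```text
{'camera_matrix': array([[512.60676047,   0.        , 321.09850274],
       [  0.        , 512.60676047, 246.89512091],
       [  0.        ,   0.        ,   1.        ]]), 'position': array([0.9533979 , 0.61504758, 0.88857581]), 'attitude': array([0.10440623, 0.3619675 , 0.89680161, 0.23200374]), 'T': array([[-0.87054721, -0.34053934,  0.35521897,  0.9533979 ],
       [ 0.49170598, -0.63030758,  0.60078081,  0.61504758],
       [ 0.01930771,  0.69767135,  0.71615773,  0.88857581],
       [ 0.        ,  0.        ,  0.        ,  1.        ]])}
{'camera_matrix': array([[604.9668684 ,   0.        , 324.00699574],
       [  0.        , 604.9668684 , 237.66529266],
       [  0.        ,   0.        ,   1.        ]]), 'position': array([ 0.08883993, -0.74590143,  1.11468514]), 'attitude': array([ 0.32555105, -0.09714027, -0.25815356,  0.90439871]), 'T': array([[ 0.84784101,  0.40369926, -0.34379139,  0.08883993],
       [-0.53019573,  0.65474651, -0.53870168, -0.74590143],
       [ 0.00762274,  0.6390101 ,  0.76916057,  1.11468514],
       [ 0.        ,  0.        ,  0.        ,  1.        ]])}
{'t': 0.1, 'qpos': array([-1.30018834,  0.41180144, -0.01270929,  1.59692459,  0.00562601,
        1.13430852, -0.0822051 ]), 'joint_velocities': array([-3.92066895e-04, -1.89275571e-03, -3.58955324e-04, -2.68939440e-03,
        8.10775446e-05,  4.59923473e-04,  2.99293650e-04]), 'joint_torque': array([ 2.24284646e-03, -5.89094031e+01,  6.43807221e-01, -2.91709793e+01,
       -5.37004683e-02,  1.43522324e-02,  4.39489349e-05]), 'ee_pos': array([0.20762542, 0.58903842, 0.22191934]), 'tool_rot': array([ 1.68581343e-01,  9.85687494e-01, -7.00797695e-04, -5.71123730e-05]), 'force': array([0.27007186, 0.20731343, 0.85635801]), 'moment': array([-0.00266196, -0.04261397, -0.03344448]), 'grip_force': 0.0, 'gripper_width': 0.9998758848464006}
```

View pics/scene0.png

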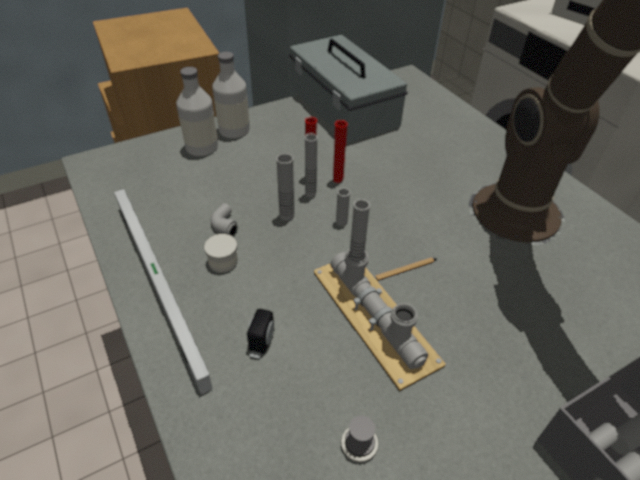

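View pics/side0.png

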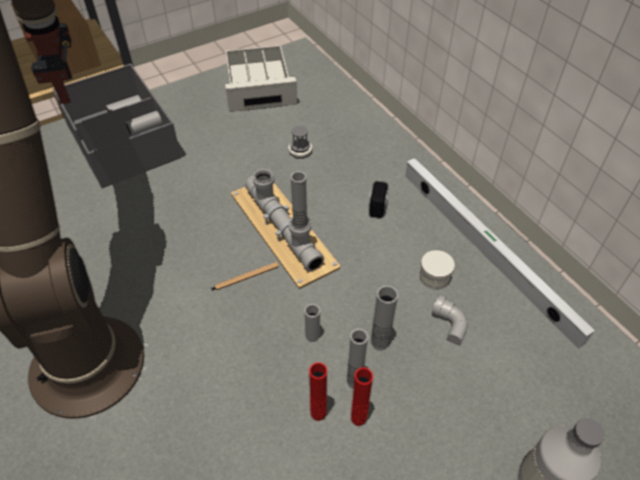

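Three grey candidates are standing loose, given as scene / side pixels: (286,187) / (385,315), (311,165) / (358,355) and (343,208) / (312,322). The third is short. The second looks like the 32 mm pipe and the first like the wide one. The two red ones are not meant. The free socket's mouth is at (403,314) / (263,177). I'll measure and confirm in an enlarged crop.

```bash
python3 - <<'E'
from h import *
S={n:dict(np.load(n+"0.npz")) for n in("scene","side")}
A=cv2.resize(S["scene"]["img"][105:235,260:380],None,fx=4,fy=4,interpolation=3)
B=cv2.resize(S["side"]["img"][280:410,290:410],None,fx=4,fy=4,interpolation=3)
A2=np.hstack([A[:,:400],B[:,:400]]);cv2.imwrite("pics/crop1.png",A2[...,::-1])
for n in S:
    C=cloud(S[n]); z=C[...,2]
    print(n,"bench z",np.median(z[(C[...,0]>.3)&(C[...,0]<.8)&(abs(C[...,1])<.4)&(S[n]["range_z"]>0)]))
    boxes={"scene":{"A":(275,150,297,226),"B":(304,131,319,202),"short":(336,187,350,229),"fit":(349,199,370,260),"mouth":(388,302,419,330)},
           "side":{"A":(373,284,400,348),"B":(347,326,369,370),"short":(303,302,323,340),"fit":(289,172,309,225),"mouth":(246,168,278,196)}}[n]
    for k,(a,b,c,d) in boxes.items():
        P=C[b:d,a:c].reshape(-1,3);P=P[P[:,2]>.03]
        zt=np.percentile(P[:,2],98); 
        if k=="mouth":zt=.115
        Q=P[(P[:,2]<zt+.01)&(P[:,2]>zt-(.09 if k in"AB" else .06 if k!="mouth" else .005))]
        # circle fit
        for _ in range(3):
            M=np.c_[2*Q[:,:2],np.ones(len(Q))];s=np.linalg.lstsq(M,(Q[:,:2]**2).sum(1),rcond=None)[0]
            r=np.sqrt(s[2]+s[0]**2+s[1]**2);e=abs(np.hypot(*(Q[:,:2]-s[:2]).T)-r);Q=Q[e<=max(.003,np.percentile(e,80))]
        print(n,k,"top",zt.round(4) if k!="mouth" else P[:,2].max().round(4),"c",s[:2].round(4),"r",r.round(4),len(Q))
E
```

```text
scene bench z 0.0013706510712879205
scene A top 0.1811 c [ 0.5351 -0.2692] r 0.0187 590
scene B top 0.1812 c [ 0.4284 -0.3363] r 0.0356 282
scene short top 0.103 c [ 0.4238 -0.1814] r 0.0147 287
scene fit top 0.2537 c [0.5155 0.0206] r 0.0147 507
scene mouth top 0.8886 c [0.5161 0.1908] r 0.021 189
side bench z 0.0019389211649335492
side A top 0.1817 c [ 0.534  -0.2703] r 0.0186 749
side B top 0.1831 c [ 0.4387 -0.3171] r 0.0146 494
side short top 0.1027 c [ 0.423  -0.1827] r 0.0148 391
side fit top 0.2552 c [0.5146 0.0197] r 0.0147 412
side mouth top 1.1147 c [0.5145 0.1895] r 0.0213 101
```

View pics/crop1.png

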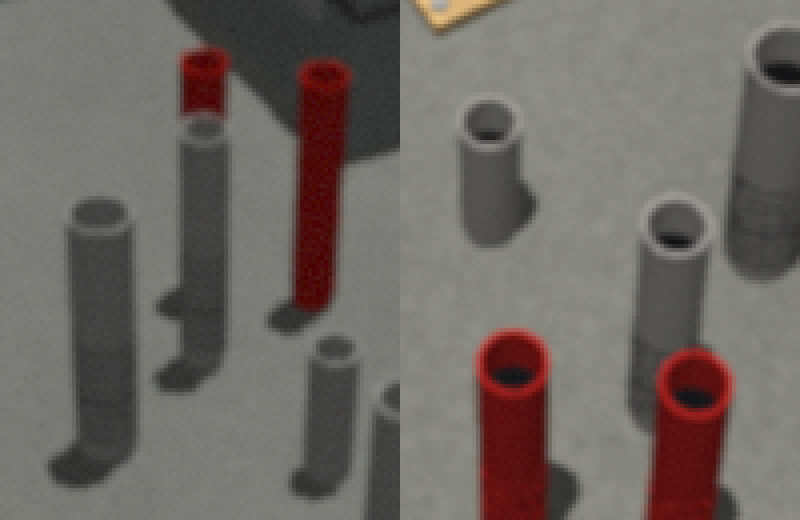

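The crop shows pipe B, at crop (205,250) / (672,310), with rings and 32 mm wide. A, at (100,330) / (780,150), is ringed but 37 to 40 mm wide. The short one has no rings. So the pipe is B. Next I'll refit B without the red pixels and find its red neighbours.

```bash
python3 - <<'E'
from h import *
from scipy.optimize import least_squares
for n in("scene","side"):
    d=dict(np.load(n+"0.npz"));C=cloud(d);I=d["img"].astype(int)
    red=(I[...,0]-I[...,1]>50)&(I[...,0]>80)&(I[...,2]<60)&(C[...,2]>.02)&(C[...,2]<.3)&(C[...,1]<0)&(C[...,0]>.2)
    k,l,st,_=cv2.connectedComponentsWithStats(red.astype(np.uint8))
    G=(abs(I[...,0]-I[...,2])<35)
    sets={"red%d"%i:C[l==i] for i in range(1,k) if st[i,4]>60}
    for nm,c in dict(B=(.4387,-.3171),fit=(.515,.020),A=(.5345,-.27)).items():
        m=G&(np.hypot(C[...,0]-c[0],C[...,1]-c[1])<.026)&(C[...,2]>.06);sets[nm]=C[m]
    for nm,P in sets.items():
        r0=.0185 if nm=="A" else .016
        r0=.02 if nm=="A" else .016
        zt=np.percentile(P[:,2],99);Q=P[(P[:,2]<zt-.012)]
        s=least_squares(lambda c:np.hypot(Q[:,0]-c[0],Q[:,1]-c[1])-r0,np.median(Q[:,:2],0),loss="soft_l1",f_scale=.001).x
        T=P[P[:,2]>zt-.004]
        print(n,nm,"top",zt.round(4),"axis",s.round(4),"rim",((T.min(0)+T.max(0))/2)[:2].round(4),len(Q))
E
```

```text
scene red1 top 0.1833 axis [ 0.3916 -0.409 ] rim [ 0.4046 -0.3809] 12
scene red2 top 0.1834 axis [ 0.324  -0.3592] rim [ 0.3444 -0.3336] 10
scene B top 0.1817 axis [ 0.4389 -0.3176] rim [ 0.439  -0.3159] 475
scene fit top 0.2539 axis [0.5153 0.0203] rim [0.5152 0.0205] 1204
scene A top 0.1816 axis [ 0.5343 -0.2707] rim [ 0.5345 -0.269 ] 637
side red1 top 0.1825 axis [ 0.3433 -0.3341] rim [ 0.3416 -0.3344] 576
side red2 top 0.1827 axis [ 0.4036 -0.3833] rim [ 0.4026 -0.3839] 628
side B top 0.1831 axis [ 0.4396 -0.316 ] rim [ 0.4387 -0.316 ] 544
side fit top 0.2551 axis [0.5147 0.0199] rim [0.5143 0.0208] 1051
side A top 0.1821 axis [ 0.5349 -0.2693] rim [ 0.5343 -0.2695] 781
```

{"name": "arm_command", "arguments": {"commands": [-1,0,0,0.1,-0.08,-1,0,0,0.1,-0.16,-1,0.315,-0.56,0.2,-0.667,-1,0.315,-0.56,0.2,-0.667,-1,0.315,-0.56,0.2,-0.667,-1,0.315,-0.56,0.2,-0.667,-1,0.315,-0.56,0.2,-0.667,-1,0.315,-0.56,0.2,-0.667,-1,0.315,-0.56,0.2,-0.667,-1,0.315,-0.56,0.2,-0.667,-1,0.315,-0.56,0.2,-0.667,-1,0.315,-0.56,0.2,-0.667,-1,0.315,-0.56,0.2,-0.667,-1,0.315,-0.56,0.2,-0.667,-1,0.315,-0.56,0.2,-0.667,-1,0.315,-0.56,0.2,-0.667,-1,0.315,-0.56,0.2,-0.667,-1,0.315,-0.56,0.2,-0.667,-1,0.315,-0.56,0.2,-0.667]}}

```text
t: 1.68
ee_pos: [0.4595, 0.1415, 0.3824]
tool_rot: [0.938, 0.348, -0.0, 0.0]
force: [0.7, -0.1, 0.3]
gripper_width: 0.998
grip_force: 0.0
```

```bash
python3 - <<'E'
from h import *
d=cam("wrist");save(d,"w1.png");np.savez("w1.npz",**d);print(d["T"].round(3))
E
```

```text
[[ 0.651  0.723  0.229  0.523]
 [-0.759  0.621  0.196  0.197]
 [-0.    -0.301  0.954  0.544]
 [ 0.     0.     0.     1.   ]]
```

{"name": "arm_command", "arguments": {"commands": [-1,-0.026,-0.572,-0.079,0,-1,-0.026,-0.572,-0.079,0,-1,-0.026,-0.572,-0.079,0,-1,-0.026,-0.572,-0.079,0,-1,-0.026,-0.572,-0.079,0,-1,-0.026,-0.572,-0.079,0,-1,-0.026,-0.572,-0.079,0,-1,-0.026,-0.572,-0.079,0,-1,-0.026,-0.572,-0.079,0,-1,-0.026,-0.572,-0.079,0,-1,-0.026,-0.572,-0.079,0,-1,-0.026,-0.572,-0.079,0,-1,-0.026,-0.572,-0.079,0,-1,-0.026,-0.572,-0.079,0,-1,-0.026,-0.572,-0.079,0]}}

```text
t: 2.98
ee_pos: [0.4397, -0.3143, 0.3194]
tool_rot: [0.937, 0.348, 0.0, -0.0]
force: [-0.2, 0.4, -0.1]
gripper_width: 0.996
grip_force: 0.0
```

```bash
python3 - <<'E'
from h import *
from scipy.optimize import least_squares
d=cam("wrist");save(d,"w2.png");np.savez("w2.npz",**d)
s=telemetry.get_state();print(s["ee_pos"],s["tool_rot"],s["force"])
d1=dict(np.load("w1.npz"))
for nm,dd,c,r0,lo,hi,rr in (("B",d,(.439,-.3165),.016,.06,.17,.026),("A",d,(.5345,-.27),.02,.06,.17,.03),("fit",d1,(.515,.02),.016,.15,.24,.026),("fit2",d,(.515,.02),.016,.15,.24,.026)):
    C=cloud(dd);P=C[(np.hypot(C[...,0]-c[0],C[...,1]-c[1])<rr)]
    T=P[P[:,2]>hi+.006];Q=P[(P[:,2]>lo)&(P[:,2]<hi)]
    if len(Q)>30:
        s=least_squares(lambda c:np.hypot(Q[:,0]-c[0],Q[:,1]-c[1])-r0,c,loss="soft_l1",f_scale=.001).x;print(nm,"axis",s.round(4),len(Q))
    if len(T)>5: print(nm,"rim",((T.min(0)+T.max(0))/2).round(4),(T.max(0)-T.min(0)).round(4),np.median(T[:,2]).round(4),len(T))
C=cloud(d1);m=(np.hypot(C[...,0]-.515,C[...,1]-.19)<.03)&(C[...,2]>.111)&(C[...,2]<.125);T=C[m]
if len(T):print("mouth",((T.min(0)+T.max(0))/2).round(4),(T.max(0)-T.min(0)).round(4),len(T))
cv2.imwrite("pics/w12.png",np.hstack([cv2.resize(x["img"],(400,300))[...,::-1] for x in(d1,d)]))
E
```

```text
[ 0.43987252 -0.31416489  0.31955047] [ 9.37390283e-01  3.48280285e-01  4.18115463e-04 -3.54470376e-04] [-0.0538128  -0.58951316  0.52115161]
B axis [ 0.4406 -0.316 ] 1259
B rim [ 0.4448 -0.3132  0.3044] [0.0402 0.0372 0.2566] 0.427 2474
A axis [ 0.5286 -0.2772] 1774
A rim [ 0.5356 -0.2694  0.179 ] [0.0396 0.0394 0.006 ] 0.18 599
fit axis [0.5156 0.0209] 1714
fit rim [0.5157 0.0211 0.2506] [0.0315 0.0328 0.0092] 0.2521 607
mouth [0.516  0.1911 0.1142] [0.0463 0.0474 0.0065] 523
```

View pics/w12.png

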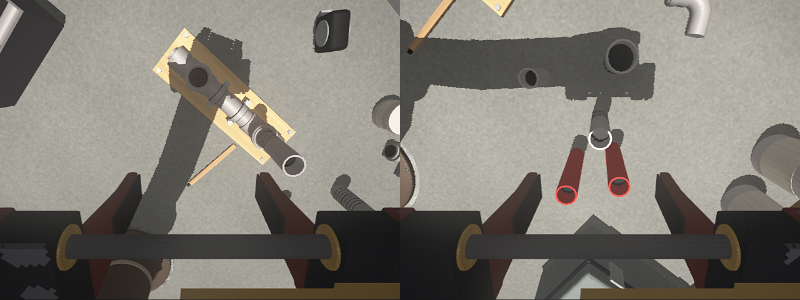

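The wrist view shows B's rim at right panel (600,140) with the reds at (567,195) and (618,186). The free mouth is at left panel (198,77). Both agree with the earlier fixes. B: (0.440, -0.316), mouth: (0.5155, 0.1905).

{"name": "arm_command", "arguments": {"commands": [-1,0,-0.0022,-0.05,0,-1,0,-0.0022,-0.1,0,-1,0,-0.0022,-0.14,0,-1,0,-0.0022,-0.18,0,-1,0,-0.0022,-0.21,0,-1,0,-0.0022,-0.23,0,-1,0,-0.0022,-0.242,0,-1,0,-0.0022,-0.242,0,-1,0,-0.0022,-0.242,0,-1,0,-0.0022,-0.242,0]}}

```text
t: 3.87
ee_pos: [0.4399, -0.3179, 0.1272]
tool_rot: [0.938, 0.347, 0.001, 0.001]
force: [-0.3, -0.8, 0.1]
gripper_width: 1.001
grip_force: 0.0
```

{"name": "arm_command", "arguments": {"commands": [0,0,0,0,0,0,0,0,0,0,0,0,0,0,0,0.15,0,0,0,0,0.25,0,0,0,0,0.35,0,0,0,0,0.5,0,0,0,0,1,0,0,0,0,1,0,0,0,0,1,0,0,0,0,1,0,0,0,0,1,0,0,0,0]}}

```text
t: 4.87
ee_pos: [0.4389, -0.3179, 0.1258]
tool_rot: [0.938, 0.346, -0.0, 0.0]
force: [0.6, 0.1, -0.9]
gripper_width: 0.355
grip_force: 30.0
```

{"name": "arm_command", "arguments": {"commands": [1,0,0,0.03,0,1,0,0,0.07,0,1,0,0,0.12,0,1,0,0,0.17,0,1,0,0,0.22,0,1,0,0,0.27,0,1,0,0,0.32,0,1,0,0,0.35,0,1,0,0,0.35,0]}}

```text
t: 5.62
ee_pos: [0.4399, -0.3195, 0.4108]
tool_rot: [0.938, 0.346, 0.003, 0.003]
force: [-0.8, -0.1, -1.3]
gripper_width: 0.362
grip_force: 30.0
```

{"name": "arm_command", "arguments": {"commands": [1,0.008,0.05,0,0,1,0.015,0.1,0,0,1,0.022,0.15,0,0,1,0.03,0.2,0,0,1,0.037,0.25,0,0,1,0.044,0.3,0,0,1,0.052,0.35,0,0,1,0.06,0.4,0,0,1,0.067,0.45,0,0,1,0.075,0.5,0,0,1,0.082,0.55,0,0,1,0.09,0.6,0,0,1,0.094,0.62,0,0,1,0.094,0.634,0,0,1,0.094,0.634,0,0,1,0.094,0.634,0,0]}}

```text
t: 6.95
ee_pos: [0.5141, 0.1879, 0.4054]
tool_rot: [0.938, 0.346, -0.001, 0.0]
force: [-0.0, 0.6, -0.4]
gripper_width: 0.357
grip_force: 30.0
```

{"name": "arm_command", "arguments": {"commands": [1,0,0,-0.04,0,1,0,0,-0.08,0,1,0,0,-0.12,0,1,0,0,-0.15,0,1,0,0,-0.165,0,1,0,0,-0.175,0,1,0,0,-0.175,0,1,0,0,-0.175,0,1,0,0,-0.175,0]}}

```text
t: 7.7
ee_pos: [0.5149, 0.1887, 0.2672]
tool_rot: [0.938, 0.346, 0.001, -0.0]
force: [-0.5, 0.1, -0.6]
gripper_width: 0.361
grip_force: 30.0
```

```bash
cat > m.py <<'E'
from h import *
from scipy.optimize import least_squares
s=telemetry.get_state();e=s["ee_pos"];print("t",s["t"],"ee",e.round(4),"F",s["force"].round(2),"M",s["moment"].round(2),s["gripper_width"])
out=[]
for n in("scene","side"):
    d=cam(n);np.savez(n+"1.npz",**d);C=cloud(d)
    m=(np.hypot(C[...,0]-e[0],C[...,1]-e[1])<.024)&(C[...,2]>.13)&(C[...,2]<e[2]-.004)
    Q=C[m]
    if len(Q)>30:
        f=lambda c:np.hypot(Q[:,0]-c[0]-c[2]*(Q[:,2]-e[2]),Q[:,1]-c[1]-c[3]*(Q[:,2]-e[2]))-.016
        c=least_squares(f,[e[0],e[1],0,0],loss="soft_l1",f_scale=.001).x
        print(n,"pipe at tcp height",c[:2].round(4),"tilt",c[2:].round(3),"zmin",np.percentile(Q[:,2],2).round(4),len(Q))
    m=(np.hypot(C[...,0]-.5155,C[...,1]-.1905)<.026)&(C[...,2]>.095)&(C[...,2]<.112)
    Q=C[m]
    c=least_squares(lambda c:np.hypot(Q[:,0]-c[0],Q[:,1]-c[1])-.0225,[.5155,.1905],loss="soft_l1",f_scale=.001).x
    print(n,"socket outer",c.round(4),len(Q))
    f=d["img"]; K=d["camera_matrix"]; p=d["T"][:3,:3].T@(np.array([.5155,.1905,.15])-d["T"][:3,3])
    u,v=int(K[0,2]+K[0,0]*p[0]/-p[2]),int(K[1,2]-K[1,1]*p[1]/-p[2]);print(u,v)
    v=max(60,min(v,420));out.append(cv2.resize(f[v-60:v+60,u-40:u+40],(400,600),interpolation=3))
import sys
cv2.imwrite("pics/"+sys.argv[1],np.hstack(out)[...,::-1])
E
python3 m.py c2.png
```

```text
t 7.7 ee [0.5149 0.1887 0.2672] F [-0.54  0.11 -0.56] M [-0.02  0.11  0.02] 0.3611567625496904
scene pipe at tcp height [0.5151 0.1891] tilt [-0.001  0.001] zmin 0.1478 818
scene socket outer [0.5177 0.1921] 278
407 300
side pipe at tcp height [0.5159 0.1908] tilt [-0.    -0.008] zmin 0.1459 564
side socket outer [0.5139 0.1876] 184
262 164
```

View pics/c2.png

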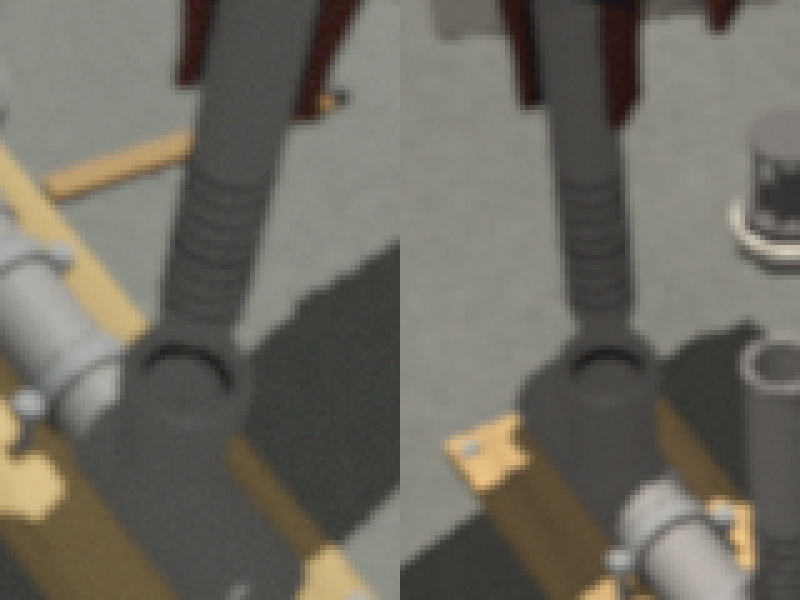

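The pipe hangs upright about 26 mm above the mouth in both crops: rings at the lower end, mouth at (185,370) in the scene crop and (610,370) in the side crop. It is aligned to within about 1 mm.

{"name": "arm_command", "arguments": {"commands": [1,0,0,-0.006,0,1,0,0,-0.012,0,1,0,0,-0.018,0,1,0,0,-0.024,0,1,0,0,-0.03,0,1,0,0,-0.033,0,1,0,0,-0.036,0,1,0,0,-0.039,0,1,0,0,-0.042,0,1,0,0,-0.045,0,1,0,0,-0.045,0,1,0,0,-0.045,0]}}

```text
t: 8.8
ee_pos: [0.5141, 0.1893, 0.2298]
tool_rot: [0.938, 0.346, -0.0, 0.0]
force: [-0.7, -0.4, -0.0]
gripper_width: 0.358
grip_force: 30.0
```

```bash
python3 m.py c3.png
```

```text
t 8.8 ee [0.5141 0.1893 0.2298] F [-0.71 -0.36 -0.01] M [-0.04  0.15  0.04] 0.35839337443735464
scene pipe at tcp height [0.5143 0.1894] tilt [0.001 0.   ] zmin 0.1323 625
scene socket outer [0.5165 0.1914] 226
407 300
side pipe at tcp height [0.515  0.1916] tilt [-0.003  0.003] zmin 0.1325 438
side socket outer [0.5145 0.1892] 124
262 164
```

{"name": "arm_command", "arguments": {"commands": [1,0,0,-0.002,0,1,0,0,-0.004,0,1,0,0,-0.006,0,1,0,0,-0.008,0,1,0,0,-0.01,0,1,0,0,-0.012,0,1,0,0,-0.014,0,1,0,0,-0.016,0,1,0,0,-0.018,0]}}

```text
t: 9.65
ee_pos: [0.5148, 0.1895, 0.2163]
tool_rot: [0.938, 0.346, 0.001, -0.0]
force: [-0.5, -0.5, 7.6]
gripper_width: 0.364
grip_force: 30.0
```

{"name": "arm_command", "arguments": {"commands": [1,0,0,-0.001,0,1,0,0,-0.002,0,1,0,0,-0.003,0,1,0,0,-0.004,0,1,0,0,-0.005,0]}}

```text
t: 10.07
ee_pos: [0.5148, 0.1894, 0.2123]
tool_rot: [0.938, 0.346, 0.001, -0.0]
force: [-0.3, -0.7, 7.4]
gripper_width: 0.363
grip_force: 30.0
```

{"name": "arm_command", "arguments": {"commands": [1,0,0,-0.001,0,1,0,0,-0.002,0,1,0,0,-0.003,0,1,0,0,-0.004,0]}}

```text
t: 10.4
ee_pos: [0.5148, 0.1894, 0.2091]
tool_rot: [0.938, 0.346, 0.001, -0.0]
force: [-0.3, -0.4, 6.4]
gripper_width: 0.358
grip_force: 30.0
```

{"name": "arm_command", "arguments": {"commands": [1,0,0,-0.001,0,1,0,0,-0.002,0,1,0,0,-0.003,0,1,0,0,-0.004,0]}}

```text
t: 10.73
ee_pos: [0.5148, 0.1894, 0.2059]
tool_rot: [0.938, 0.346, 0.001, -0.0]
force: [-0.6, 0.1, 6.6]
gripper_width: 0.36
grip_force: 30.0
```

{"name": "arm_command", "arguments": {"commands": [1,0,0,-0.001,0,1,0,0,-0.002,0,1,0,0,-0.003,0,1,0,0,-0.004,0]}}

```text
t: 11.07
ee_pos: [0.5149, 0.1894, 0.2027]
tool_rot: [0.938, 0.346, 0.001, -0.0]
force: [-1.2, -1.1, 6.4]
gripper_width: 0.362
grip_force: 30.0
```

{"name": "arm_command", "arguments": {"commands": [1,0,0,-0.001,0,1,0,0,-0.002,0,1,0,0,-0.003,0,1,0,0,-0.004,0]}}

```text
t: 11.4
ee_pos: [0.5149, 0.1895, 0.1995]
tool_rot: [0.938, 0.346, 0.001, -0.0]
force: [-0.5, -1.0, 7.2]
gripper_width: 0.359
grip_force: 30.0
```

{"name": "arm_command", "arguments": {"commands": [1,0,0,-0.001,0,1,0,0,-0.002,0,1,0,0,-0.003,0,1,0,0,-0.004,0]}}

```text
t: 11.73
ee_pos: [0.5149, 0.1894, 0.1963]
tool_rot: [0.938, 0.346, 0.001, -0.0]
force: [-0.6, -1.0, 6.5]
gripper_width: 0.363
grip_force: 30.0
```

{"name": "arm_command", "arguments": {"commands": [1,0,0,-0.001,0,1,0,0,-0.002,0,1,0,0,-0.003,0,1,0,0,-0.004,0]}}

```text
t: 12.07
ee_pos: [0.5148, 0.1895, 0.1931]
tool_rot: [0.938, 0.346, 0.001, -0.0]
force: [-0.5, 0.1, 6.3]
gripper_width: 0.359
grip_force: 30.0
```

{"name": "arm_command", "arguments": {"commands": [1,0,0,-0.001,0,1,0,0,-0.002,0,1,0,0,-0.003,0,1,0,0,-0.004,0]}}

```text
t: 12.4
ee_pos: [0.5154, 0.1896, 0.1915]
tool_rot: [0.938, 0.346, 0.002, -0.001]
force: [-4.6, -0.2, 27.1]
gripper_width: 0.36
grip_force: 30.0
```

Force jumped to 27 N with travel halted, so the pipe has bottomed at about 49.5 mm. I'll record the reference picture before drawing back.

```bash
sed -i 's/v=max(60.*/v=max(35,min(v+10,440));out.append(cv2.resize(f[v-35:v+25,u-20:u+20],(400,600),interpolation=2))/' m.py; python3 m.py c4.png
```

```text
t 12.4 ee [0.5154 0.1896 0.1915] F [-4.56 -0.17 27.12] M [-0.59  1.74 -0.02] 0.3602741556970133
scene pipe at tcp height [0.5153 0.1899] tilt [0.002 0.004] zmin 0.1316 351
scene socket outer [0.5164 0.1912] 223
407 300
side pipe at tcp height [0.5166 0.1911] tilt [ 0.012 -0.008] zmin 0.1309 257
side socket outer [0.5151 0.1892] 126
262 164
```

View pics/c4.png

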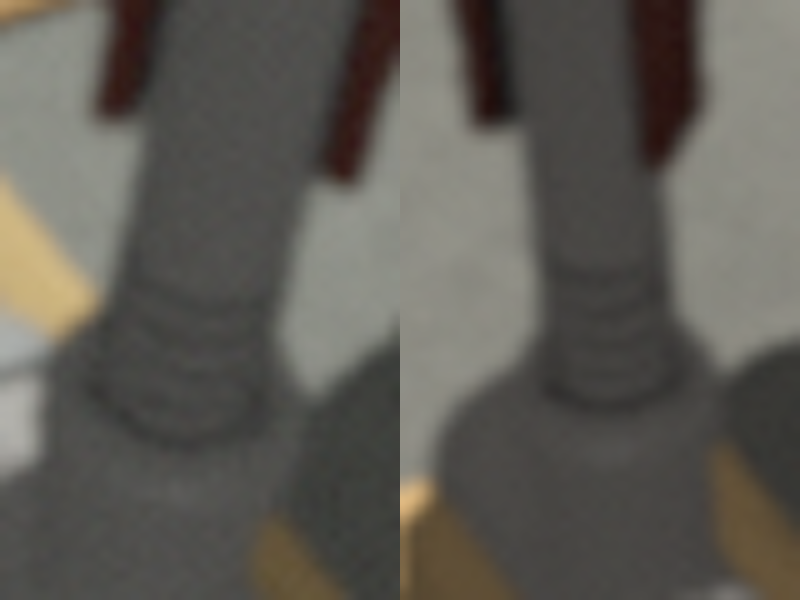

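The picture shows the 90/80/70 rings at scene-crop rows 305/340/375 and side-crop rows 275/315/350, with the mouth edge at about row 435 / 405. Drawing back should move them up one ring pitch.

{"name": "arm_command", "arguments": {"commands": [1,0,0,0.0015,0,1,0,0,0.003,0,1,0,0,0.0045,0,1,0,0,0.006,0,1,0,0,0.0075,0,1,0,0,0.009,0,1,0,0,0.0105,0,1,0,0,0.012,0,1,0,0,0.0135,0,1,0,0,0.015,0,1,0,0,0.0155,0,1,0,0,0.0155,0,1,0,0,0.0155,0,1,0,0,0.0155,0]}}

```text
t: 13.67
ee_pos: [0.5141, 0.1893, 0.2016]
tool_rot: [0.938, 0.346, -0.0, -0.0]
force: [0.6, 0.1, -5.0]
gripper_width: 0.361
grip_force: 30.0
```

```bash
cp scene1.npz scene_b.npz; cp side1.npz side_b.npz; python3 m.py c5.png
cat > rings.py <<'E'
from h import *
import sys
# rectify the visible strip of the pipe along its axis to height z; rings = dark peaks; shift by correlation
def prof(f,e,ax):
    d=dict(np.load(f));K=d["camera_matrix"];T=d["T"];z=np.arange(.116,e,.0002)
    v=T[:3,3][:2]-ax;v/=np.linalg.norm(v);acc=0
    for a in np.radians(np.arange(-45,46,3)):
        w=np.array([v[0]*np.cos(a)-v[1]*np.sin(a),v[0]*np.sin(a)+v[1]*np.cos(a)])*.016+ax
        p=(np.c_[np.tile(w,(len(z),1)),z]-T[:3,3])@T[:3,:3]
        u=(K[0,2]-K[0,0]*p[:,0]/p[:,2]).astype(np.float32);q=(K[1,2]+K[1,1]*p[:,1]/p[:,2]).astype(np.float32)
        acc=acc+cv2.remap(d["img"].mean(2).astype(np.float32),u[:,None],q[:,None],cv2.INTER_CUBIC)[:,0]
    acc=acc/31;return z,acc-cv2.GaussianBlur(acc[:,None],(0,0),40)[:,0]
from scipy.signal import find_peaks
for n in("scene","side"):
    for f in (n+"_b.npz",n+"1.npz"):
        z,p=prof(f,.185,np.array([.5155,.1902]));k,_=find_peaks(-p,prominence=.6);print(f,[(round(z[i],4),round(p[i],1)) for i in k])
E
python3 rings.py
```

```text
t 13.6667 ee [0.5141 0.1893 0.2016] F [ 0.59  0.09 -4.98] M [-0.17  0.08  0.05] 0.360762203965768
scene pipe at tcp height [0.5141 0.1894] tilt [ 0.001 -0.004] zmin 0.1317 419
scene socket outer [0.5163 0.1916] 218
407 300
side pipe at tcp height [0.5149 0.1918] tilt [0.    0.009] zmin 0.1314 300
side socket outer [0.5149 0.1891] 130
262 164
scene_b.npz [(np.float64(0.1256), np.float32(-0.5)), (np.float64(0.136), np.float32(-1.5)), (np.float64(0.1456), np.float32(-2.9)), (np.float64(0.1558), np.float32(-4.5))]
scene1.npz [(np.float64(0.127), np.float32(-5.7)), (np.float64(0.1372), np.float32(-0.9)), (np.float64(0.1476), np.float32(-1.0)), (np.float64(0.1572), np.float32(-2.7)), (np.float64(0.1676), np.float32(-4.6))]
side_b.npz [(np.float64(0.1184), np.float32(-5.2)), (np.float64(0.1286), np.float32(0.1)), (np.float64(0.1376), np.float32(-1.7)), (np.float64(0.1484), np.float32(-2.5)), (np.float64(0.1588), np.float32(-3.9))]
side1.npz [(np.float64(0.1184), np.float32(0.2)), (np.float64(0.1274), np.float32(-5.2)), (np.float64(0.1378), np.float32(-0.5)), (np.float64(0.1476), np.float32(-1.4)), (np.float64(0.157), np.float32(-1.8)), (np.float64(0.1678), np.float32(-4.0))]
```

View pics/c5.png

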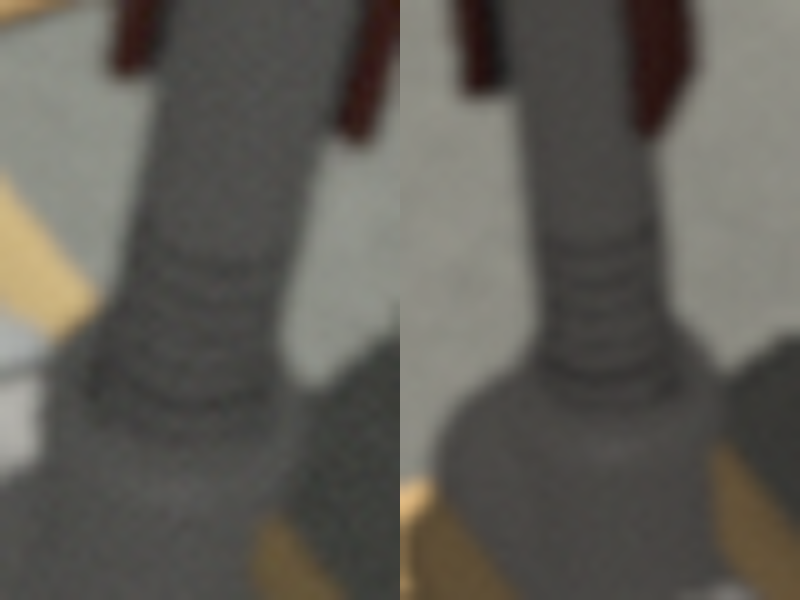

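The 90/80/70 rings moved from z 0.156/0.146/0.136 by 11.7 mm (scene) and 9.2 mm (side). The cameras face opposite ways and the pipe shifted sideways about 1 mm, so the mean is about 10.4 mm. The TCP travel was 10.1 mm. That's good, so I'll release.

{"name": "arm_command", "arguments": {"commands": [0.2,0,0,0,0,0.1,0,0,0,0,0,0,0,0,0,-0.2,0,0,0,0,-0.4,0,0,0,0,-0.6,0,0,0,0,-0.6,0,0,0,0,-0.6,0,0,0,0]}}

```text
t: 14.43
ee_pos: [0.5142, 0.1893, 0.2015]
tool_rot: [0.938, 0.346, 0.0, 0.0]
force: [0.2, -0.0, 0.3]
gripper_width: 0.792
grip_force: 0.0
```

{"name": "arm_command", "arguments": {"commands": [-0.6,0,0,0.01,0,-0.6,0,0,0.03,0,-0.6,0,0,0.06,0,-0.6,0,0,0.1,0,-0.6,0,0,0.14,0,-0.6,0,0,0.18,0,-0.6,0,0,0.22,0,-0.6,0,0,0.25,0,-0.6,0,0,0.25,0,-0.6,0,0,0.25,0]}}

```text
t: 15.27
ee_pos: [0.5147, 0.1892, 0.4031]
tool_rot: [0.938, 0.346, 0.001, -0.0]
force: [-0.7, 0.3, -1.5]
gripper_width: 0.802
grip_force: 0.0
```

```bash
python3 m.py c6.png; python3 rings.py | grep 1.npz; python3 - <<'E'
from h import *
for n in("scene","side"):
    C=cloud(dict(np.load(n+"1.npz")))
    for nm,c in dict(pipe=(.5155,.1905),fit=(.515,.02)).items():
        P=C[(np.hypot(C[...,0]-c[0],C[...,1]-c[1])<.024)&(C[...,2]>.13)&(C[...,2]<.275)];T=P[P[:,2]>P[:,2].max()-.006];print(n,nm,np.percentile(P[:,2],99).round(4),((T.min(0)+T.max(0))/2).round(4))
E
```

```text
t 15.2667 ee [0.5147 0.1892 0.4031] F [-0.69  0.32 -1.46] M [-0.12  0.14  0.02] 0.802216857303442
scene pipe at tcp height [0.5161 0.1917] tilt [0.009 0.009] zmin 0.1343 1048
scene socket outer [0.5164 0.1914] 218
407 300
side pipe at tcp height [0.5145 0.1891] tilt [-0.002 -0.009] zmin 0.1336 712
side socket outer [0.5145 0.1894] 133
262 164
scene1.npz [(np.float64(0.1266), np.float32(-5.4)), (np.float64(0.137), np.float32(-0.9)), (np.float64(0.1466), np.float32(-1.5)), (np.float64(0.1568), np.float32(-2.0)), (np.float64(0.1674), np.float32(-4.2)), (np.float64(0.1812), np.float32(0.5))]
side1.npz [(np.float64(0.1186), np.float32(0.5)), (np.float64(0.1274), np.float32(-5.6)), (np.float64(0.1378), np.float32(-1.2)), (np.float64(0.1476), np.float32(-1.5)), (np.float64(0.157), np.float32(-1.2)), (np.float64(0.1676), np.float32(-4.5))]
scene pipe 0.2575 [0.5148 0.1906 0.2556]
scene fit 0.2548 [0.5149 0.0209 0.2528]
side pipe 0.2585 [0.5143 0.1901 0.258 ]
side fit 0.2559 [0.5146 0.0196 0.2544]
```

```bash
python3 -c "
import numpy as np,cv2
a=[np.load(n+'1.npz')['img'] for n in('scene','side')]
cv2.imwrite('pics/f.png',np.hstack([a[0][90:480,190:590],a[1][90:480,170:570]])[...,::-1])"
```

```text
(no output)
```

View pics/f.png

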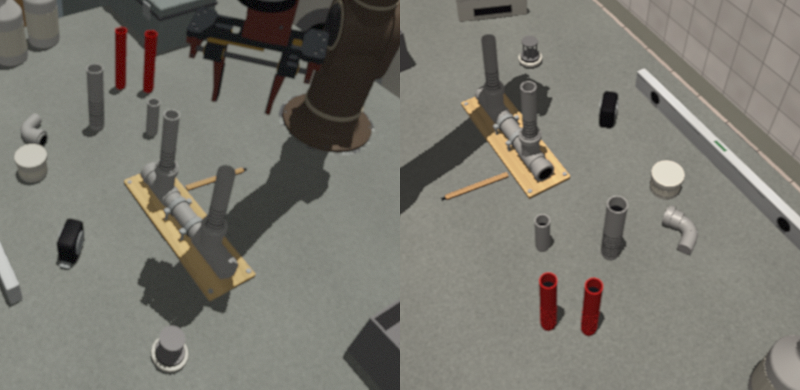

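The pipe stands upright in the free socket (scene crop (222,195), side crop (490,75)). Its top is at about 0.2556 m after correcting against the fitted pipe, which is 10.1 mm above the stop. The bystanders are unmoved and the gripper is clear.

```bash
python3 -c "
from plant import job
print(job.close_job())"
```

```text
the job is handed in; nothing more can be done
None
```

The ringed 32 mm pipe bottomed on the stop about 49.5 mm down (27 N on contact), was drawn back about 10 mm and released; it stands upright in the free socket with nothing else moved, and the job was handed in after about 15 s of robot time.

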